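# Lengthen a telescopic support leg to its next hole

### The job

Lengthen the telescopic leg clamped on the bench: gently press in the red button so that it ducks under the wall of the green tube, then draw the inner tube out by hand until the button springs up and locks in the hole of the black collar, and let go. Stop as soon as it locks: do not wrench the button against the hole, and do not lean hard on the green tube. Leave the pots, the labels and the tape where they are.

Things in the scene. Friction and masses are not known exactly. Their poses are not given: they have to be found in the camera images.
- clamp_stand: Fixed plywood board with two steel clamps holding a green square outer tube level, 30 x 30 mm, wall 2 mm, top face 85 mm above the bench. Origin: on the bench below the tube's first hole. x: along the pole, to the end where the inner tube comes out; z up. The tube runs x = -135 to +85 mm. Clamps, x = -116 to -39 mm, rise to 92 mm above the bench. The board (100 mm wide) ends at x = +55 mm.
- first_hole (a point): Centre of the first hole (14 mm across), level with the green tube's top face; axes as the clamp stand's. The red button stands in it at the start. The next hole (14 mm) is in the top of a black collar, 68 x 36 mm, top 86 mm above the bench, fixed round the green tube's end. The collar is set differently each time: its hole lies 63 to 99 mm beyond the first, to be found by feel.
- release_button: Red round-headed button, 12 mm across, on the inner tube. Origin: top of its head, 6.5 mm above the green tube's top when up; sprung, 2.5 to 4 N. An inner spring (15 N) pushes the tube outward: with the button pressed nearly flush, the tube jumps out about 9 mm and the button stays trapped under the wall, top 2 mm below the green face. Locked in the collar, its top is 91.5 mm above the bench.
- inner_tube: Aluminium square tube, 22 x 22 mm, axis 70 mm above the bench, that only slides along the pole. Origin: on the bench below the red button it carries; axes as the clamp stand's. Black rubber foot (32 mm square) at x = +198 to +224 mm. With the button trapped it slides at about 3 N, plus some damping, and stays where it is left; when the button pops into the collar's hole it stops dead.
- tube_grip (a point): Point on the inner tube's axis, 155 mm beyond the red button and 70 mm above the bench: a good place to grip the bare tube (22 mm wide) from above, nothing lies under it. Moves with the tube; axes as the clamp stand's.
- pot_stack: Stack of dark plastic pots, 76 mm across, 108 mm tall; loose, leave alone. Origin under its middle.
- label_bundle: Bundle of red plant labels, 108 x 17 x 10 mm, lying flat; loose, leave alone. Origin under its middle.
- tape_roll: Roll of masking tape lying flat, 98 mm across, 25 mm tall; loose, leave alone. Origin under its middle.
There are look-alikes about, which are no part of the job. What is shaped like the clamp_stand but turquoise is not meant.

How it is judged:
By the outcome, as a careful person would: the job done as asked, in the order asked, and still so for the second after the job is handed in, with the robot touching nothing.
It also fails if it takes over 56 s, if anything falls off the work surface, if the arm or the gripper's body presses on something with over 40 N, if the wrist force passes 120 N, or if a joint passes its speed limit or range.

### The arm

A 7-joint arm with a two-finger parallel gripper is mounted at the origin on the work surface; the furniture and walls round the work are solid. World frame = base frame: x ahead of the robot, y to its left, z up, the work surface at z = 0. Lengths are in m, angles in rad, forces in N, time in s.
With the tool pointing down it reaches from about 0.4 to 0.875 m from the base axis. Payload 19.3 kg.
Tool frame: the origin (TCP) lies at the very end of the fingers, on their centre line; the grasp point (between the pads) lies 19 mm behind it; z points along the fingers, y is the line along which they close (so a half turn about z gives the same grasp; the last joint's range is limited). The gripper opens to 85 mm and grips with 20 to 120 N. Pads are 22 mm wide; open, the fingers measure 114 mm over their backs; the gripper's body (76 mm by 85 mm) begins 54 mm behind the grasp point. The pads swing forward as they close: fully open they stand 13 mm farther back than shut.
Start: joints at [-1.212, 0.521, -0.036, 1.599, 0.021, 1.021, -0.113], TCP at [0.26, 0.568, 0.231] pointing down, gripper open.
Joint ranges: [-2.91, 2.91], [-0.3, 2.13], [-1.5, 1.42], [0.17, 2.43], [-1.26, 4.41], [0.16, 1.93], [-2.52, 2.52]. Speed limits (rad/s): [1.89, 1.89, 2.39, 2.39, 3.01, 3.01, 3.01].

### API

Orientations are given as [roll, pitch, yaw] about the fixed x, y, z axes, in that order (R = Rz(yaw) Ry(pitch) Rx(roll)).
In Python, from workcell import monitor, optics, job_done gives the robot as it stands.
- The arm moves only by the shell command python3 -m handwheel 'ROWS' [FORCE]. ROWS is JSON, a list of rows, each an object of numbers: "dx", "dy", "dz": the shift along the tool's x, y, z in cm; "wx", "wy", "wz": the turn, a rotation vector about the tool's x, y, z in rad; "claw": the opening in per cent of the stroke, from 0 (shut) to 100 (fully open). A call has 1 to 8 rows; each row shifts and turns the commanded pose from where the row before left it, along the tool's axes as they then stand; what a row does not reach is not made up. A row lasts 1/8 s, in which the tool goes at most 62.5 mm and 10.7 degrees, less where a joint would pass 70% of its speed; a pose out of reach is approached as far as the arm can. A call with a gripper value outside its range is refused whole. The fingers move at their own pace and stop on an object; FORCE is the grip in N (left out, the last holds). Time passes only in rows, so rows that do not move let the fingers close. It gives the time, the measured TCP pose, the force, the opening and the grip force at its end, in the units of the state.
- monitor.observe(): the state, without advancing time (a new reading comes with each control period).
- optics.grab_frame(name): name is "scene" or "side" or "wrist"; returns a dict with "frame" (420x560x3 uint8, blue, green, red), "fovy" (degrees; the focal length in pixels is half the picture's height over the tangent of half this angle, whatever the lens; pixels are square), "cx", "cy" (the principal point, pixels), "k1" (the pictures are not rectified: a ray, as slopes to the right and down, at radius r is drawn at 1 + k1 r^2 times it, then the intrinsics apply), "R" (3x3) and "t" (3): a world point X has camera coordinates R X + t. Camera axes: x right, y down, z forward; pixel columns grow to the right and rows downward; lengths in m; the calibration is good to about 2 mm. A picture is of the moment at which its call begins. There is no depth.
- job_done(): hands the job in; it is judged then, once.
Trained networks look in the newest picture that a camera, given by its name, has taken for a name from the list of things; names that differ only in an ending like _2 or _b are one class to them, and where a whole thing is asked for, a point or a joint stands for the part that bears it (a point fixed in the world has none). Each returns a list of dicts, best first, with "p" (0 to 1); they miss things now and then, are a little off and sometimes report something else, mostly with a low value. They report only what shows in the picture. A call takes as long as a camera call. They do not tell look-alikes from the thing itself.
- optics.masks_of(name, camera): "region" (420x560 bool, what is visible of it) and "rect" ([left, top, width, height] in pixels, round what is visible of it).
The state is a dict: "clock": time; "qpos": joint angles; "qd": joint speeds; "joint_efforts": joint torques, N m; "position": TCP position; "tool_rot": TCP orientation; "force": force on the tool from outside, world axes, zero at the start; "moment": the same for the moment, N m; "grip_width": finger opening in m; "finger_force": force on a finger pad.
Only numpy, scipy, OpenCV 4.12 (cv2) and the standard library are available. Lean on these libraries where they do the work, as an engineer would, in place of code of your own. Each camera call takes 0.05 s, during which the arm holds its last target. There are 200 camera calls.

## Working session

There is one attempt and no reset: what is moved stays moved. The work goes in short steps, Python scripts to look and compute and a shell command to move; the robot and the scene stay as the last step left them, time stands still between calls to the robot, and variables do not carry over. Pictures are saved under pics/ and viewed, at most 10 in all, crops included, and the job is handed in when it is done.

```bash
mkdir -p pics; ls
cat > h.py <<'E'
import numpy as np, cv2
from workcell import monitor, optics, job_done
def K(f):
    h=f["frame"].shape[0]; F=h/2/np.tan(np.radians(f["fovy"])/2); return F,f["cx"],f["cy"],f["k1"]
def ray(f,u,v):
    F,cx,cy,k=K(f); d=np.array([(u-cx)/F,(v-cy)/F]); s=d.copy()
    for _ in range(30): s=d/(1+k*(s@s))
    R=np.array(f["R"]); t=np.array(f["t"]); return -R.T@t, R.T@np.array([s[0],s[1],1])
def onz(f,u,v,z):
    o,d=ray(f,u,v); return o+d*(z-o[2])/d[2]
def proj(f,X):
    F,cx,cy,k=K(f); c=np.array(f["R"])@np.array(X)+np.array(f["t"]); s=c[:2]/c[2]; s=s*(1+k*(s@s)); return s*F+[cx,cy]
E
python3 - <<'E'
from h import *
print(monitor.observe())
for c in("scene","side","wrist"):
    f=optics.grab_frame(c); cv2.imwrite(f"pics/{c}0.png",f["frame"])
    print(c,f["fovy"],f["k1"],-np.array(f["R"]).T@np.array(f["t"]))
    for n in("clamp_stand","release_button","inner_tube","pot_stack","label_bundle","tape_roll"):
        for m in optics.masks_of(n,c)[:3]: 
            v,u=np.nonzero(m["region"]); print(n,round(m["p"],2),m["rect"],u.mean().round(1),v.mean().round(1))
E
```

```text
pics
{'clock': 0.0, 'qpos': array([-1.21217675,  0.52199292, -0.03636339,  1.59995903,  0.02118719,
        1.02110319, -0.11281567]), 'qd': array([ 2.09362933e-03,  6.75412005e-05,  2.00012497e-03,  7.89433295e-04,
       -2.78460211e-04, -1.65401020e-03,  9.84096330e-04]), 'joint_efforts': array([-8.97199898e-04, -9.27086735e+01,  1.97961241e+00, -3.69939423e+01,
        1.78074685e-02,  8.05913005e-03, -1.24053651e-05]), 'position': array([0.25975215, 0.56812054, 0.23075601]), 'tool_rot': array([-3.14051533e+00,  4.71883686e-05,  2.71277109e+00]), 'force': array([ 0.5068821 ,  0.30238413, -0.17607775]), 'moment': array([-0.04082743,  0.00679444, -0.00172352]), 'finger_force': 0.0, 'grip_width': 0.08545276995769793}
scene 46.15714425109002 -0.08898709931069927 [1.21025819 0.68915135 1.21754134]
clamp_stand 0.75 [193.0, 170.8, 47.2, 50.4] 214.2 195.4
clamp_stand 0.64 [239.7, 202.8, 39.0, 38.0] 260.5 222.5
clamp_stand 0.61 [235.2, 127.4, 57.0, 49.5] 260.3 153.3
release_button 0.67 [187.9, 167.5, 52.0, 57.9] 214.2 195.3
inner_tube 0.88 [224.9, 188.4, 51.8, 51.9] 259.0 221.1
pot_stack 0.7 [196.3, 110.7, 18.3, 36.9] 205.2 128.7
label_bundle 0.65 [361.8, 295.7, 8.0, 30.0] 366.1 308.3
label_bundle 0.58 [228.2, 190.9, 49.6, 45.3] 259.6 221.6
tape_roll 0.66 [363.2, 245.2, 34.7, 32.4] 381.9 260.6
side 57.88331057235197 -0.08131605525306969 [ 0.48712789 -1.24264953  0.68184333]
clamp_stand 0.6 [201.5, 231.2, 34.7, 59.9] 218.3 266.1
clamp_stand 0.56 [280.3, 229.3, 37.9, 54.7] 300.8 260.9
pot_stack 0.25 [288.9, 184.0, 14.0, 4.9] 295.9 187.4
label_bundle 0.6 [287.6, 182.4, 17.5, 10.3] 295.6 187.7
tape_roll 0.48 [246.3, 183.7, 23.6, 15.8] 258.2 191.2
wrist 60.87758865434428 0.025890696641261327 [0.18763408 0.60087574 0.37412475]
label_bundle 0.67 [189.7, 393.8, 27.3, 11.7] 199.9 399.3
tape_roll 0.98 [55.7, 290.7, 73.7, 61.9] 87.3 314.8
```

Run:
```python
import cv2
a=cv2.imread("pics/scene0.png"); cv2.imwrite("pics/sc1.png",cv2.resize(a[90:330,160:440],(700,600),interpolation=cv2.INTER_CUBIC))
b=cv2.imread("pics/side0.png");cv2.imwrite("pics/sd1.png",cv2.resize(b[150:330,150:390],(800,600),interpolation=cv2.INTER_CUBIC))
```

```text
(no output)
```

View pics/sc1.png

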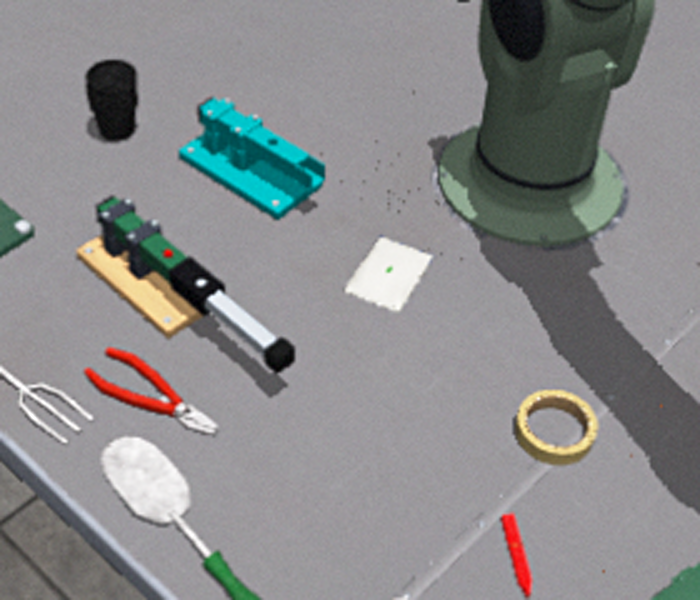

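View pics/sd1.png

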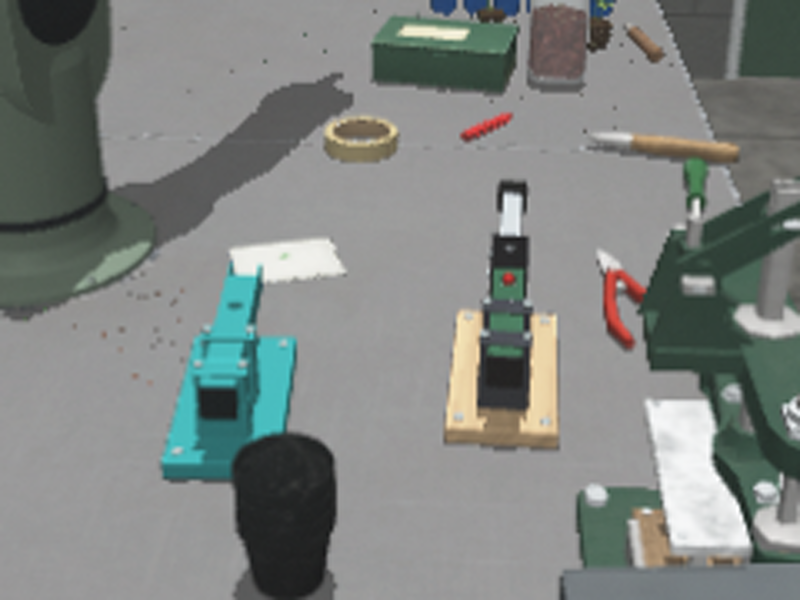

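The scene picture shows the plywood stand with its red button at about (227,192) and the foot at about (272,232). In the side picture the button is at about (303,234). The turquoise look-alike is clear of both. Next I triangulate.

```bash
cat > loc.py <<'E'
from h import *
P={}
def red(f,c,r=12):
    b=f["frame"].astype(int); m=(b[...,2]>110)&(b[...,2]>b[...,1]*2)&(b[...,2]>b[...,0]*2)
    w=np.zeros_like(m); w[c[1]-r:c[1]+r,c[0]-r:c[0]+r]=1; v,u=np.nonzero(m&w); return u.mean(),v.mean(),len(u)
fs=optics.grab_frame("scene"); fd=optics.grab_frame("side")
a=red(fs,(227,192)); b=red(fd,(303,234),6); print(a,b)
z=.0885
print(onz(fs,*a[:2],z),onz(fd,*b[:2],z))
o1,d1=ray(fs,*a[:2]);o2,d2=ray(fd,*b[:2])
s=np.linalg.lstsq(np.c_[d1,-d2],o2-o1,rcond=None)[0]; print("tri",o1+s[0]*d1,o2+s[1]*d2)
# foot: scene & side, dark centre
print("foot",onz(fs,271.6,231.6,.07),onz(fd,150+512/3.333,150+190/3.333,.086))
for c,f,uv in(("s",fs,(160+202/2.5,90+283/2.5)),("d",fd,(150+510/3.333,150+249/3.333))): print("hole",onz(f,*uv,.086))
E
python3 loc.py
```

```text
(np.float64(227.0), np.float64(191.0), 9) (np.float64(302.125), np.float64(233.125), 8)
[ 0.53284874 -0.19014553  0.0885    ] [ 0.52927081 -0.19659593  0.0885    ]
tri [ 0.53097959 -0.19257175  0.08538467] [ 0.52944921 -0.19216774  0.08598824]
foot [0.53914475 0.01850108 0.07      ] [ 0.5380431  -0.00058212  0.086     ]
hole [ 0.53586132 -0.12165472  0.086     ]
hole [ 0.53332076 -0.13579159  0.086     ]
```

```bash
python3 -m handwheel '[{"wz":0.167},{"wz":0.167},{"wz":0.167},{"wz":0.167},{"wz":0.167},{"wz":0.167},{"wz":0.168},{"dx":-2,"dy":2}]'
python3 -m handwheel '[{"dx":-4,"dy":2.5},{"dx":-4,"dy":2.5},{"dx":-4,"dy":2.5},{"dx":-4,"dy":2.5},{"dx":-4.5,"dy":2},{"dx":-4.5,"dy":2},{"dx":-4.5,"dy":2},{"dx":-4.5,"dy":2}]'
```

```text
schema error: expected keys dx, dy, dz, wx, wy, wz, claw
schema error: expected keys dx, dy, dz, wx, wy, wz, claw
```

```bash
python3 -m handwheel '[{"dx":0,"dy":0,"dz":0,"wx":0,"wy":0,"wz":0.167,"claw":0},{"dx":0,"dy":0,"dz":0,"wx":0,"wy":0,"wz":0.167,"claw":0},{"dx":0,"dy":0,"dz":0,"wx":0,"wy":0,"wz":0.167,"claw":0},{"dx":0,"dy":0,"dz":0,"wx":0,"wy":0,"wz":0.167,"claw":0},{"dx":0,"dy":0,"dz":0,"wx":0,"wy":0,"wz":0.167,"claw":0},{"dx":0,"dy":0,"dz":0,"wx":0,"wy":0,"wz":0.167,"claw":0},{"dx":0,"dy":0,"dz":0,"wx":0,"wy":0,"wz":0.168,"claw":0},{"dx":-2,"dy":2,"dz":0,"wx":0,"wy":0,"wz":0,"claw":0}]'
python3 -m handwheel '[{"dx":-4,"dy":2.5,"dz":0,"wx":0,"wy":0,"wz":0,"claw":0},{"dx":-4,"dy":2.5,"dz":0,"wx":0,"wy":0,"wz":0,"claw":0},{"dx":-4,"dy":2.5,"dz":0,"wx":0,"wy":0,"wz":0,"claw":0},{"dx":-4,"dy":2.5,"dz":0,"wx":0,"wy":0,"wz":0,"claw":0},{"dx":-4.5,"dy":2,"dz":0,"wx":0,"wy":0,"wz":0,"claw":0},{"dx":-4.5,"dy":2,"dz":0,"wx":0,"wy":0,"wz":0,"claw":0},{"dx":-4.5,"dy":2,"dz":0,"wx":0,"wy":0,"wz":0,"claw":0},{"dx":-4.5,"dy":2,"dz":0,"wx":0,"wy":0,"wz":0,"claw":0}]'
```

```text
clock: 2.15
position: [0.2777, 0.5489, 0.231]
tool_rot: [-3.141, -0.0, 1.543]
force: [0.7, -0.5, 0.3]
grip_width: -0.0002
finger_force: 0.0
clock: 3.15
position: [0.4502, 0.2015, 0.2315]
tool_rot: [3.141, -0.0, 1.543]
force: [0.7, -0.3, 0.9]
grip_width: 0.0002
finger_force: 0.0
```

```bash
python3 -m handwheel '[{"dx":-5,"dy":1.1,"dz":0,"wx":0,"wy":0,"wz":0,"claw":0},{"dx":-5,"dy":1.1,"dz":0,"wx":0,"wy":0,"wz":0,"claw":0},{"dx":-5,"dy":1.1,"dz":0,"wx":0,"wy":0,"wz":0,"claw":0},{"dx":-5,"dy":1.2,"dz":0,"wx":0,"wy":0,"wz":0,"claw":0},{"dx":-5,"dy":1.2,"dz":0,"wx":0,"wy":0,"wz":0,"claw":0},{"dx":-5,"dy":1.2,"dz":0,"wx":0,"wy":0,"wz":0,"claw":0},{"dx":-5,"dy":1.2,"dz":0,"wx":0,"wy":0,"wz":0,"claw":0},{"dx":-4,"dy":1,"dz":0,"wx":0,"wy":0,"wz":0,"claw":0}]'
python3 - <<'E'
from h import *
f=optics.grab_frame("wrist"); cv2.imwrite("pics/w1.png",f["frame"]); np.save("w1.npy",f,allow_pickle=True)
print(monitor.observe()["position"],proj(f,[.5305,-.192,.0915]),proj(f,[.538,.018,.07]))
E
```

```text
clock: 4.15
position: [0.5299, -0.1916, 0.2314]
tool_rot: [3.141, 0.0, 1.542]
force: [-0.3, 0.3, -0.0]
grip_width: -0.0002
finger_force: 0.0
[ 0.52995876 -0.19654805  0.23158188] [282.14754061 194.23326207] [ 284.26651754 -111.20343338]
```

View pics/w1.png

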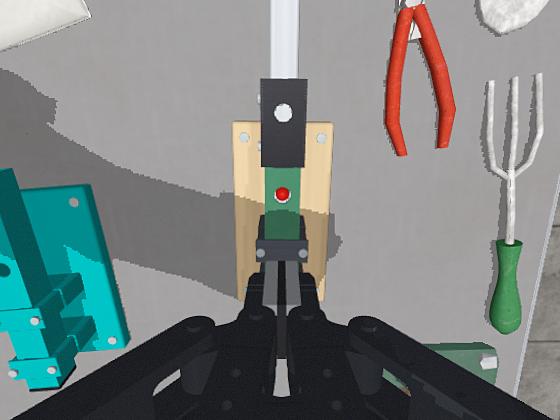

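The wrist picture shows the button at (282,195), the collar hole at (283,113), and the bare tube running up at about u=284.

Run:
```python
from h import *
f=np.load("w1.npy",allow_pickle=True).item()
b=f["frame"].astype(int); m=(b[...,2]>110)&(b[...,2]>b[...,1]*1.8)&(b[...,2]>b[...,0]*1.8)
m[:, :270]=0; m[:,295:]=0; v,u=np.nonzero(m); print(u.mean(),v.mean(),len(u))
B=onz(f,u.mean(),v.mean(),.089); 
g=b.min(2)>140; g[:98]=0;g[128:]=0;g[:,:272]=0;g[:,295:]=0; v,u=np.nonzero(g); print(u.mean(),v.mean(),len(u))
H=onz(f,u.mean(),v.mean(),.082)
def edge(row,z):
    r=b[row].min(1)>130; c=np.nonzero(r[255:315])[0]+255; print(row,c.min(),c.max()); return onz(f,(c.min()+c.max())/2,row,z)
T=edge(10,.081);T2=edge(60,.081)
print(B,H,T,T2, H-B, np.degrees(np.arctan2(*(T-B)[[1,0]])))
```

```text
281.9712230215827 193.2158273381295 139
282.78988326848247 112.61089494163424 257
10 255 314
60 255 314
[ 0.53036722 -0.19182267  0.089     ] [ 0.53286692 -0.12789172  0.082     ] [ 0.53610782 -0.05641289  0.081     ] [ 0.5352335  -0.08967778  0.081     ] [ 0.0024997   0.06393095 -0.007     ] 87.57243799935205
```

```bash
python3 -m handwheel '[{"dx":0.45,"dy":0,"dz":2,"wx":0,"wy":0,"wz":0.01,"claw":0},{"dx":0,"dy":0,"dz":3,"wx":0,"wy":0,"wz":0,"claw":0},{"dx":0,"dy":0,"dz":3,"wx":0,"wy":0,"wz":0,"claw":0},{"dx":0,"dy":0,"dz":3,"wx":0,"wy":0,"wz":0,"claw":0},{"dx":0,"dy":0,"dz":2,"wx":0,"wy":0,"wz":0,"claw":0},{"dx":0,"dy":0,"dz":0,"wx":0,"wy":0,"wz":0,"claw":0},{"dx":0,"dy":0,"dz":0,"wx":0,"wy":0,"wz":0,"claw":0}]'
```

```text
clock: 5.08
position: [0.5302, -0.1851, 0.1021]
tool_rot: [3.141, 0.0, 1.533]
force: [-0.1, -0.0, 0.4]
grip_width: -0.0002
finger_force: 0.0
```

```bash
python3 -m handwheel '[{"dx":-0.65,"dy":0,"dz":0.5,"wx":0,"wy":0,"wz":0,"claw":0},{"dx":0,"dy":0,"dz":0.3,"wx":0,"wy":0,"wz":0,"claw":0},{"dx":0,"dy":0,"dz":0,"wx":0,"wy":0,"wz":0,"claw":0},{"dx":0,"dy":0,"dz":0,"wx":0,"wy":0,"wz":0,"claw":0}]'
python3 - <<'E'
from h import *
f=optics.grab_frame("wrist"); cv2.imwrite("pics/w2.png",f["frame"][100:400,100:460]); print(monitor.observe()["position"],proj(f,[.5304,-.1918,.0915]),proj(f,monitor.observe()["position"]))
E
```

```text
clock: 5.58
position: [0.5297, -0.1914, 0.0934]
tool_rot: [3.141, -0.0, 1.533]
force: [-0.1, -0.3, 0.3]
grip_width: 0.0002
finger_force: 0.0
[ 0.52968062 -0.19139588  0.09339117] [283.35850884 276.32849986] [281.74593773 277.64204839]
```

View pics/w2.png

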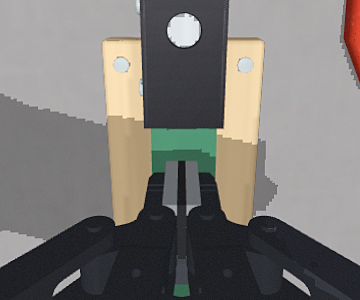

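The shut fingers sit over the button, hiding it at the middle of the tube. I press in small steps.

```bash
python3 -m handwheel '[{"dx":0,"dy":0.05,"dz":0.2,"wx":0,"wy":0,"wz":0,"claw":0},{"dx":0,"dy":0,"dz":0.1,"wx":0,"wy":0,"wz":0,"claw":0},{"dx":0,"dy":0,"dz":0,"wx":0,"wy":0,"wz":0,"claw":0}]'
python3 -m handwheel '[{"dx":0,"dy":0,"dz":0.1,"wx":0,"wy":0,"wz":0,"claw":0},{"dx":0,"dy":0,"dz":0.1,"wx":0,"wy":0,"wz":0,"claw":0},{"dx":0,"dy":0,"dz":0,"wx":0,"wy":0,"wz":0,"claw":0}]'
python3 -m handwheel '[{"dx":0,"dy":0,"dz":0.1,"wx":0,"wy":0,"wz":0,"claw":0},{"dx":0,"dy":0,"dz":0,"wx":0,"wy":0,"wz":0,"claw":0}]'
```

```text
clock: 6.0
position: [0.5303, -0.1915, 0.0905]
tool_rot: [3.141, -0.0, 1.533]
force: [-1.6, 1.3, 6.2]
grip_width: 0.0001
finger_force: 2.8
clock: 6.38
position: [0.5303, -0.1914, 0.0885]
tool_rot: [3.141, -0.0, 1.533]
force: [-0.1, 1.0, 3.6]
grip_width: 0.0
finger_force: 2.2
clock: 6.62
position: [0.5302, -0.1912, 0.0873]
tool_rot: [3.142, -0.0, 1.533]
force: [-0.5, 1.3, 0.9]
grip_width: -0.0
finger_force: 0.8
```

```bash
python3 -m handwheel '[{"dx":0,"dy":0,"dz":0.05,"wx":0,"wy":0,"wz":0,"claw":0},{"dx":0,"dy":0,"dz":0,"wx":0,"wy":0,"wz":0,"claw":0}]'
python3 -m handwheel '[{"dx":0,"dy":0,"dz":0.05,"wx":0,"wy":0,"wz":0,"claw":0},{"dx":0,"dy":0,"dz":0,"wx":0,"wy":0,"wz":0,"claw":0}]'
python3 -c "
from h import *
f=optics.grab_frame('scene');cv2.imwrite('pics/s2.png',cv2.resize(f['frame'][160:250,185:295],(660,540),interpolation=cv2.INTER_CUBIC))
print(proj(f,[.5378,.0063,.07]),proj(f,[.5382,.0155,.07]))"
```

```text
clock: 6.88
position: [0.53, -0.1916, 0.0867]
tool_rot: [-3.141, 0.0, 1.533]
force: [0.8, -0.2, -0.0]
grip_width: -0.0001
finger_force: 0.0
clock: 7.12
position: [0.53, -0.1915, 0.0862]
tool_rot: [-3.141, 0.0, 1.533]
force: [-0.7, 0.3, -0.0]
grip_width: -0.0002
finger_force: 0.0
[269.07682017 229.15150248] [271.12175265 230.88566814]
```

View pics/s2.png

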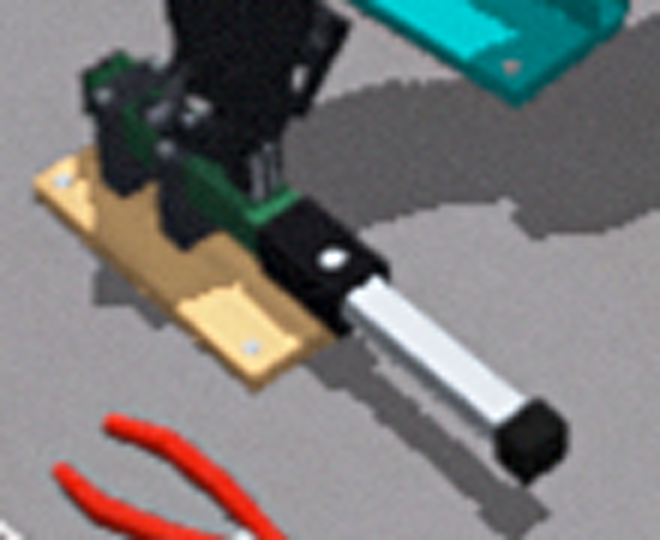

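The foot has moved about (2,2) px to (274,233), roughly 9 mm, and the button force is gone, so the tube has jumped and the button is trapped. I move to the tube grip.

```bash
python3 -m handwheel '[{"dx":0,"dy":0,"dz":-2,"wx":0,"wy":0,"wz":0,"claw":0},{"dx":0,"dy":0,"dz":-4,"wx":0,"wy":0,"wz":0,"claw":30},{"dx":4,"dy":0,"dz":-1,"wx":0,"wy":0,"wz":0,"claw":70},{"dx":4,"dy":0,"dz":0,"wx":0,"wy":0,"wz":0,"claw":70},{"dx":4,"dy":0,"dz":0,"wx":0,"wy":0,"wz":0,"claw":70},{"dx":4,"dy":0,"dz":0,"wx":0,"wy":0,"wz":0,"claw":70},{"dx":0.4,"dy":0,"dz":0,"wx":0,"wy":0,"wz":0,"claw":70},{"dx":0,"dy":0,"dz":0,"wx":0,"wy":0,"wz":0,"claw":70}]'
python3 - <<'E'
from h import *
f=optics.grab_frame("wrist"); cv2.imwrite("pics/w3.png",f["frame"]); print(monitor.observe()["position"],proj(f,[.537,-.028,.081]),proj(f,[.5386,.015,.086]))
E
```

```text
clock: 8.18
position: [0.5363, -0.0279, 0.1563]
tool_rot: [3.142, 0.0, 1.533]
force: [0.3, 0.2, 0.1]
grip_width: 0.0598
finger_force: 0.0
[ 0.53632455 -0.0285944   0.15638353] [282.52099177 220.52153881] [282.55472835 155.63408106]
```

View pics/w3.png

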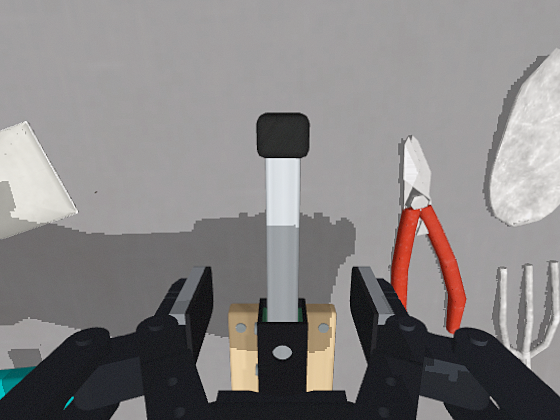

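The tube is centred at u=282 between the fingers, and the foot's edge is at v=156, as predicted. I descend and grip.

```bash
python3 -m handwheel '[{"dx":0.05,"dy":0.05,"dz":3,"wx":0,"wy":0,"wz":0,"claw":70},{"dx":0,"dy":0,"dz":3,"wx":0,"wy":0,"wz":0,"claw":70},{"dx":0,"dy":0,"dz":3,"wx":0,"wy":0,"wz":0,"claw":70},{"dx":0,"dy":0,"dz":1.5,"wx":0,"wy":0,"wz":0,"claw":70},{"dx":0,"dy":0,"dz":0,"wx":0,"wy":0,"wz":0,"claw":70},{"dx":0,"dy":0,"dz":0,"wx":0,"wy":0,"wz":0,"claw":70}]' 25
python3 -m handwheel '[{"dx":0,"dy":0,"dz":0,"wx":0,"wy":0,"wz":0,"claw":15},{"dx":0,"dy":0,"dz":0,"wx":0,"wy":0,"wz":0,"claw":15},{"dx":0,"dy":0,"dz":0,"wx":0,"wy":0,"wz":0,"claw":15},{"dx":0,"dy":0,"dz":0,"wx":0,"wy":0,"wz":0,"claw":15},{"dx":0,"dy":0,"dz":0,"wx":0,"wy":0,"wz":0,"claw":15}]' 25
```

```text
clock: 8.98
position: [0.5374, -0.0275, 0.0522]
tool_rot: [3.14, 0.0, 1.532]
force: [0.5, -0.2, 0.2]
grip_width: 0.06
finger_force: 0.0
clock: 9.6
position: [0.5372, -0.027, 0.0518]
tool_rot: [3.141, -0.0, 1.533]
force: [-1.0, 0.5, 6.6]
grip_width: 0.0215
finger_force: 28.9
```

```bash
python3 -m handwheel '[{"dx":0.3,"dy":0,"dz":0,"wx":0,"wy":0,"wz":0,"claw":15},{"dx":0.5,"dy":0,"dz":0,"wx":0,"wy":0,"wz":0,"claw":15},{"dx":0.5,"dy":0,"dz":0,"wx":0,"wy":0,"wz":0,"claw":15},{"dx":0.5,"dy":0,"dz":0,"wx":0,"wy":0,"wz":0,"claw":15},{"dx":0.2,"dy":0,"dz":0,"wx":0,"wy":0,"wz":0,"claw":15}]'
python3 -m handwheel '[{"dx":0.4,"dy":0,"dz":0,"wx":0,"wy":0,"wz":0,"claw":15},{"dx":0.5,"dy":0,"dz":0,"wx":0,"wy":0,"wz":0,"claw":15},{"dx":0.5,"dy":0,"dz":0,"wx":0,"wy":0,"wz":0,"claw":15},{"dx":0.4,"dy":0,"dz":0,"wx":0,"wy":0,"wz":0,"claw":15},{"dx":0.2,"dy":0,"dz":0,"wx":0,"wy":0,"wz":0,"claw":15},{"dx":0,"dy":0,"dz":0,"wx":0,"wy":0,"wz":0,"claw":15}]'
```

```text
clock: 10.22
position: [0.5379, -0.0076, 0.0518]
tool_rot: [3.141, 0.001, 1.532]
force: [-1.0, -4.7, 6.6]
grip_width: 0.0219
finger_force: 28.8
clock: 10.98
position: [0.5387, 0.0127, 0.0518]
tool_rot: [3.141, 0.0, 1.533]
force: [-1.1, -1.7, 7.2]
grip_width: 0.0216
finger_force: 28.8
```

Run:
```python
from h import *
f=np.load("w1.npy",allow_pickle=True).item()
b=f["frame"]; h=b.min(2)>140; h[:98]=0;h[128:]=0;h[:,:272]=0;h[:,295:]=0; v,u=np.nonzero(h)
print(v.min(),v.max(),u.min(),u.max())
for z in(.081,.084,.086): print(z,onz(f,283,v.min()-.5,z)[1],onz(f,283,v.max()+.5,z)[1])
```

```text
104 121 274 291
0.081 -0.12105689827712156 -0.13477998295181287
0.084 -0.12097296762974398 -0.13455564845499354
0.086 -0.12091701386482559 -0.13440609212378066
```

```bash
python3 -m handwheel '[{"dx":0.2,"dy":0,"dz":0,"wx":0,"wy":0,"wz":0,"claw":15},{"dx":0.3,"dy":0,"dz":0,"wx":0,"wy":0,"wz":0,"claw":15},{"dx":0.2,"dy":0,"dz":0,"wx":0,"wy":0,"wz":0,"claw":15},{"dx":0.1,"dy":0,"dz":0,"wx":0,"wy":0,"wz":0,"claw":15},{"dx":0,"dy":0,"dz":0,"wx":0,"wy":0,"wz":0,"claw":15}]'
python3 -m handwheel '[{"dx":0.1,"dy":0,"dz":0,"wx":0,"wy":0,"wz":0,"claw":15},{"dx":0.1,"dy":0,"dz":0,"wx":0,"wy":0,"wz":0,"claw":15},{"dx":0,"dy":0,"dz":0,"wx":0,"wy":0,"wz":0,"claw":15}]'
```

```text
clock: 11.6
position: [0.539, 0.0204, 0.0518]
tool_rot: [3.141, 0.0, 1.532]
force: [-0.1, -3.8, 6.4]
grip_width: 0.0214
finger_force: 28.8
clock: 11.98
position: [0.5391, 0.0224, 0.0518]
tool_rot: [3.141, 0.0, 1.532]
force: [0.0, -2.7, 6.6]
grip_width: 0.0215
finger_force: 28.8
```

One millimetre at a time from here.

```bash
python3 -m handwheel '[{"dx":0.1,"dy":0,"dz":0,"wx":0,"wy":0,"wz":0,"claw":15},{"dx":0.0,"dy":0,"dz":0,"wx":0,"wy":0,"wz":0,"claw":15}]'
python3 -m handwheel '[{"dx":0.1,"dy":0,"dz":0,"wx":0,"wy":0,"wz":0,"claw":15},{"dx":0.0,"dy":0,"dz":0,"wx":0,"wy":0,"wz":0,"claw":15}]'
```

```text
clock: 12.22
position: [0.5391, 0.0234, 0.0518]
tool_rot: [3.141, 0.0, 1.532]
force: [-0.0, -2.9, 6.4]
grip_width: 0.0214
finger_force: 28.8
clock: 12.48
position: [0.5392, 0.0245, 0.0518]
tool_rot: [3.141, 0.0, 1.532]
force: [-0.5, -2.0, 6.8]
grip_width: 0.0215
finger_force: 28.8
```

```bash
python3 -m handwheel '[{"dx":0.1,"dy":0,"dz":0,"wx":0,"wy":0,"wz":0,"claw":15},{"dx":0.0,"dy":0,"dz":0,"wx":0,"wy":0,"wz":0,"claw":15}]'
```

```text
clock: 12.72
position: [0.5393, 0.0257, 0.0518]
tool_rot: [3.141, -0.0, 1.533]
force: [-0.3, -1.2, 7.3]
grip_width: 0.0216
finger_force: 28.8
```

```bash
python3 -m handwheel '[{"dx":0.1,"dy":0,"dz":0,"wx":0,"wy":0,"wz":0,"claw":15},{"dx":0.0,"dy":0,"dz":0,"wx":0,"wy":0,"wz":0,"claw":15}]'
```

```text
clock: 12.98
position: [0.5393, 0.027, 0.0518]
tool_rot: [3.141, -0.0, 1.533]
force: [-1.2, 0.9, 7.3]
grip_width: 0.0218
finger_force: 28.8
```

```bash
cat > chk.py <<'E'
from h import *
for c in("scene","side"):
    f=optics.grab_frame(c); u,v=proj(f,[.5328,-.1277,.0885]).round().astype(int)
    p=f["frame"][v-5:v+6,u-5:u+6].astype(int); m=(p[...,2]>100)&(p[...,2]>1.7*p[...,1]); print(c,u,v,m.sum(), p.min(2).max())
E
python3 chk.py
python3 -m handwheel '[{"dx":0.05,"dy":0,"dz":0,"wx":0,"wy":0,"wz":0,"claw":15},{"dx":0.0,"dy":0,"dz":0,"wx":0,"wy":0,"wz":0,"claw":15}]'
```

```text
scene 240 201 12 162
side 303 223 0 156
clock: 13.32
position: [0.5393, 0.0277, 0.0518]
tool_rot: [3.141, -0.0, 1.533]
force: [-0.5, 3.1, 7.3]
grip_width: 0.0219
finger_force: 28.8
```

```bash
python3 chk.py; python3 -c "
from h import *
f=optics.grab_frame('scene');g=optics.grab_frame('side')
r=lambda a:cv2.resize(a,(400,400),interpolation=cv2.INTER_CUBIC)
cv2.imwrite('pics/s3.png',np.hstack([r(f['frame'][165:245,205:285]),r(g['frame'][195:255,273:333])]))"
```

```text
scene 240 201 13 164
side 303 223 2 156
```

View pics/s3.png

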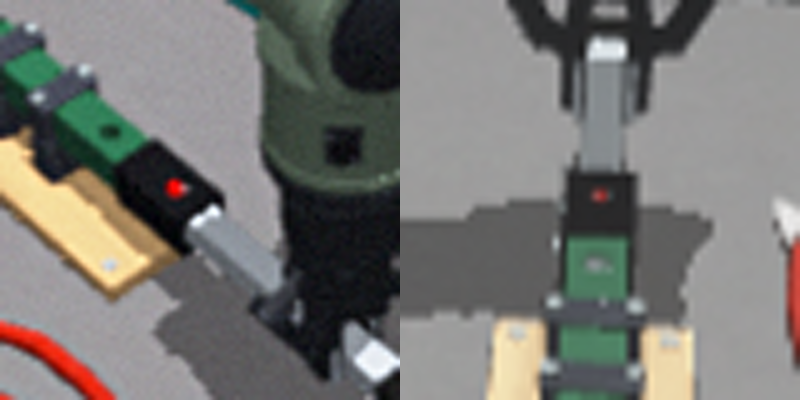

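The red is showing in the collar hole, at about (175,187) in the left half, but it may be only partly risen, because the tool still feels a forward push. I continue in half-millimetres.

```bash
python3 -m handwheel '[{"dx":0.05,"dy":0,"dz":0,"wx":0,"wy":0,"wz":0,"claw":15},{"dx":0.0,"dy":0,"dz":0,"wx":0,"wy":0,"wz":0,"claw":15}]'; python3 chk.py
```

```text
clock: 13.78
position: [0.5394, 0.0284, 0.0518]
tool_rot: [3.141, -0.001, 1.533]
force: [0.1, 2.7, 5.4]
grip_width: 0.0217
finger_force: 28.8
scene 240 201 13 161
side 303 223 4 156
```

```bash
python3 -m handwheel '[{"dx":0.05,"dy":0,"dz":0,"wx":0,"wy":0,"wz":0,"claw":15},{"dx":0.0,"dy":0,"dz":0,"wx":0,"wy":0,"wz":0,"claw":15}]'; python3 chk.py
```

```text
clock: 14.12
position: [0.5394, 0.0287, 0.0518]
tool_rot: [3.141, -0.001, 1.533]
force: [-0.3, 1.6, 6.3]
grip_width: 0.0215
finger_force: 28.8
scene 240 201 10 163
side 303 223 4 157
```

```bash
cat > tri.py <<'E'
from h import *
def red(f,c,r=6):
    b=f["frame"].astype(float); w=np.clip(b[...,2]-1.3*b[...,:2].max(2)-20,0,None); k=np.zeros_like(w); k[c[1]-r:c[1]+r+1,c[0]-r:c[0]+r+1]=1; w*=k
    v,u=np.mgrid[:420,:560]; return (w*u).sum()/w.sum(),(w*v).sum()/w.sum(),w.sum()
def tri(fs,fd,a,b):
    a=red(fs,a);b=red(fd,b); o1,d1=ray(fs,*a[:2]);o2,d2=ray(fd,*b[:2])
    s=np.linalg.lstsq(np.c_[d1,-d2],o2-o1,rcond=None)[0]; print(np.round(a,1),np.round(b,1),(o1+s[0]*d1+o2+s[1]*d2)/2)
fs=optics.grab_frame("scene");fd=optics.grab_frame("side")
tri(fs,fd,(240,201),(303,223))
fs["frame"]=cv2.imread("pics/scene0.png");fd["frame"]=cv2.imread("pics/side0.png"); tri(fs,fd,(227,191),(302,233))
E
python3 tri.py; python3 -c "
from h import *
print(monitor.observe()['force'],monitor.observe()['position'])"
```

```text
[ 239.7  202.1 1822.2] [302.5 223.7 300.4] [ 0.53310502 -0.12836403  0.08513042]
[ 226.8  190.9 1145.7] [302.  233.  521.1] [ 0.53019457 -0.19272359  0.08627893]
[-0.74604932  1.78250513  6.98090323] [0.53935479 0.02874801 0.05179377]
```

```bash
python3 -m handwheel '[{"dx":0.05,"dy":0,"dz":0,"wx":0,"wy":0,"wz":0,"claw":15},{"dx":0.0,"dy":0,"dz":0,"wx":0,"wy":0,"wz":0,"claw":15}]'; python3 tri.py | head -1
```

```text
clock: 14.58
position: [0.5394, 0.0292, 0.0518]
tool_rot: [3.141, -0.0, 1.533]
force: [-1.1, 1.3, 7.2]
grip_width: 0.0216
finger_force: 28.9
[ 239.6  201.6 1890.5] [302.6 223.2 498.9] [ 0.53318613 -0.1283669   0.08710246]
```

```bash
python3 tri.py | head -1; python3 tri.py | head -1;  python3 -m handwheel '[{"dx":0.05,"dy":0,"dz":0,"wx":0,"wy":0,"wz":0,"claw":15},{"dx":0.0,"dy":0,"dz":0,"wx":0,"wy":0,"wz":0,"claw":15}]'; python3 tri.py | head -1
```

```text
[ 239.6  201.7 1894.3] [302.6 223.2 501.8] [ 0.53319509 -0.12832158  0.08705916]
[ 239.6  201.7 1886.3] [302.6 223.2 500.4] [ 0.53319611 -0.12836392  0.08708253]
clock: 15.12
position: [0.5394, 0.0293, 0.0518]
tool_rot: [3.141, -0.0, 1.533]
force: [-1.1, -0.1, 8.2]
grip_width: 0.0215
finger_force: 28.8
[ 239.7  201.7 1914.2] [302.6 223.2 498.8] [ 0.53319836 -0.12827122  0.08709065]
```

The button now stands at full height (87.1 mm centroid, against 86.3 mm at the start). The tube did not follow the last half-millimetre, so it is locked. I release and rise.

```bash
python3 -m handwheel '[{"dx":-0.05,"dy":0,"dz":0,"wx":0,"wy":0,"wz":0,"claw":15},{"dx":0,"dy":0,"dz":0,"wx":0,"wy":0,"wz":0,"claw":65},{"dx":0,"dy":0,"dz":0,"wx":0,"wy":0,"wz":0,"claw":65},{"dx":0,"dy":0,"dz":0,"wx":0,"wy":0,"wz":0,"claw":65},{"dx":0,"dy":0,"dz":0,"wx":0,"wy":0,"wz":0,"claw":65}]'
python3 -m handwheel '[{"dx":0,"dy":0,"dz":-1,"wx":0,"wy":0,"wz":0,"claw":65},{"dx":0,"dy":0,"dz":-3,"wx":0,"wy":0,"wz":0,"claw":65},{"dx":0,"dy":0,"dz":-4,"wx":0,"wy":0,"wz":0,"claw":65},{"dx":0,"dy":0,"dz":-4,"wx":0,"wy":0,"wz":0,"claw":65},{"dx":-3,"dy":0,"dz":-2,"wx":0,"wy":0,"wz":0,"claw":65},{"dx":-4,"dy":0,"dz":0,"wx":0,"wy":0,"wz":0,"claw":65},{"dx":-4,"dy":0,"dz":0,"wx":0,"wy":0,"wz":0,"claw":65},{"dx":0,"dy":0,"dz":0,"wx":0,"wy":0,"wz":0,"claw":65}]'
python3 tri.py; python3 -c "
from h import *
f=optics.grab_frame('wrist'); print(proj(f,[.5332,-.128,.0915])); cv2.imwrite('pics/w4.png',f['frame'])"
```

```text
clock: 15.85
position: [0.539, 0.0288, 0.0513]
tool_rot: [-3.142, 0.0, 1.533]
force: [0.1, 0.1, -0.3]
grip_width: 0.0557
finger_force: 0.0
clock: 16.85
position: [0.5344, -0.0842, 0.1922]
tool_rot: [3.141, 0.001, 1.528]
force: [0.5, 0.3, -0.4]
grip_width: 0.0556
finger_force: 0.0
[ 239.6  201.8 1135.1] [302.6 223.4 242.4] [ 0.53322039 -0.12840844  0.08635507]
[ 226.8  190.9 1145.7] [302.  233.  521.1] [ 0.53019457 -0.19272359  0.08627893]
[281.74827767 267.96877311]
```

View pics/w4.png

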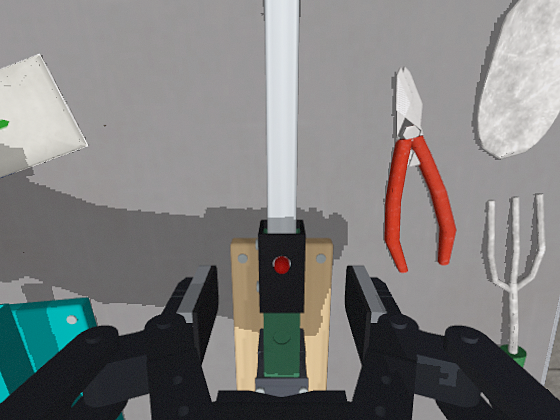

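The wrist picture shows the red button filling the collar hole at (282,265), with the first hole empty at (282,340). I move clear and take one closer look.

```bash
python3 -m handwheel '[{"dx":5,"dy":0,"dz":-2,"wx":0,"wy":0,"wz":0,"claw":65},{"dx":6,"dy":0,"dz":0,"wx":0,"wy":0,"wz":0,"claw":65},{"dx":6,"dy":0,"dz":0,"wx":0,"wy":0,"wz":0,"claw":65},{"dx":6,"dy":0,"dz":0,"wx":0,"wy":0,"wz":0,"claw":65},{"dx":6,"dy":0,"dz":0,"wx":0,"wy":0,"wz":0,"claw":65},{"dx":0,"dy":0,"dz":0,"wx":0,"wy":0,"wz":0,"claw":65},{"dx":0,"dy":0,"dz":0,"wx":0,"wy":0,"wz":0,"claw":65}]'
python3 tri.py; python3 -c "
from h import *
f=optics.grab_frame('scene');g=optics.grab_frame('side');w=cv2.imread('pics/w4.png')
s=cv2.imread('pics/scene0.png');d=cv2.imread('pics/side0.png')
r=lambda a,u,v,n=14:cv2.resize(a[v-n:v+n,u-n:u+n],(260,260),interpolation=cv2.INTER_CUBIC)
cv2.imwrite('pics/c5.png',np.vstack([np.hstack([r(f['frame'],240,202),r(g['frame'],303,223),r(w,282,265,20)]),np.hstack([r(s,227,191),r(d,302,233),r(cv2.imread('pics/w1.png'),282,194,20)])]))"
```

```text
clock: 17.88
position: [0.5454, 0.2092, 0.2112]
tool_rot: [-3.141, 0.0, 1.534]
force: [-0.1, -0.7, 0.0]
grip_width: 0.0557
finger_force: 0.0
[ 239.7  201.6 1849.3] [302.6 223.2 482.1] [ 0.53312917 -0.12830304  0.08710525]
[ 226.8  190.9 1145.7] [302.  233.  521.1] [ 0.53019457 -0.19272359  0.08627893]
```

View pics/c5.png

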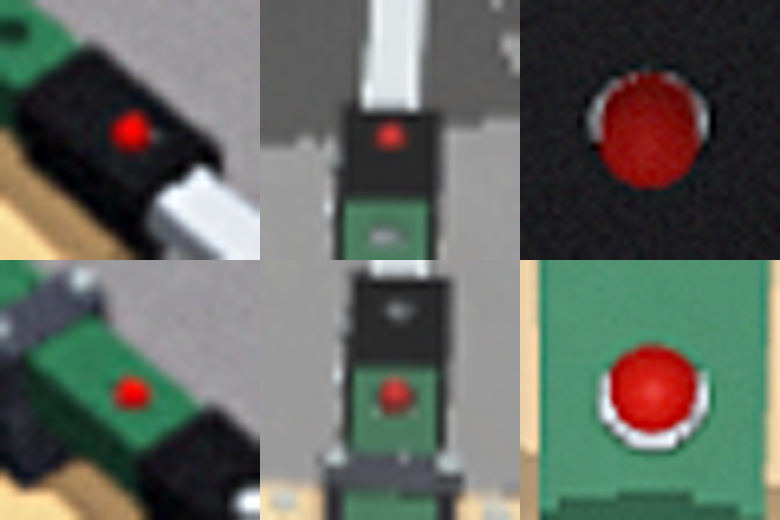

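The button overlaps the rim of the collar hole in the wrist crop and matches its starting height, so it is popped up and locked.

```bash
python3 -c "
from workcell import job_done
print(job_done())"
```

```text
the job is handed in; nothing more can be done
None
```

The telescopic leg is lengthened: the red button is up and locked in the black collar's hole, about 64 mm beyond the first. The tube is released with the arm clear of it, nothing else was touched, and the job is handed in at about 18 s.

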